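Stack clutch plates on a splined hub

ROBOT

A 7-joint arm with a two-finger parallel gripper is mounted at the origin on a cart in front of the work surface, level with it; the furniture and walls round the work are solid. World frame = base frame: x ahead of the robot, y to its left, z up, the work surface at z = 0. Lengths are in m, angles in rad, forces in N, time in s.
With the tool pointing down it reaches from about 0.4 to 0.85 m from the base axis. Payload 4.4 kg.
Tool frame: the origin (TCP) lies midway between the tips of the shut fingers; the grasp point (between the pads) lies 19 mm behind it; z points along the fingers, y is the line along which they close (so a half turn about z gives the same grasp; the last joint's range is limited). The gripper opens to 94 mm and grips with 3 to 60 N. Pads are 16 mm wide; open, the fingers measure 119 mm over their backs; the gripper's body (75 mm by 177 mm) begins 78 mm behind the grasp point.
Start: joints at [-1.266, 0.628, 0.038, 1.517, -0.027, 0.996, -0.02], TCP at [0.236, 0.606, 0.205] pointing down, gripper open.
Joint ranges: [-3.06, 3.06], [-0.37, 2.12], [-1.25, 1.32], [0.18, 2.47], [-1.1, 4.24], [0.23, 1.98], [-2.94, 2.94]. Speed limits (rad/s): [2.57, 2.57, 3.14, 3.14, 3.14, 3.14, 3.14].

INTERFACE

Orientations are given as [roll, pitch, yaw] about the fixed x, y, z axes, in that order (R = Rz(yaw) Ry(pitch) Rx(roll)).
In Python, from station import env gives the robot as it stands. The module is installed in compiled form; this text tells all that it offers.
- The arm moves only by the tool play_rows, never from a script. Its argument "commands" is a list of rows, each a list of 2 entries, a list of its own where there are three numbers: the shift along the world's x, y, z in mm, then the turn, a rotation vector about the world's x, y, z in degrees. A call has 1 to 8 rows; each row shifts and turns the commanded pose from where the row before left it; what a row does not reach is not made up. A row lasts 1/12 s, in which the tool goes at most 41.7 mm and 7.16 degrees, less where a joint would pass 70% of its speed; a pose out of reach is approached as far as the arm can. A call with a gripper value outside its range is refused whole. "grip" is the opening, from -1 (shut) to 1 (fully open), so that 0 is half open, set as the call begins (left out, the last holds). The fingers move at their own pace and stop on an object; the grip force is fixed at half the most. Time passes only in rows, so rows that do not move let the fingers close. It gives the time, the measured TCP pose, the force, the opening and the grip force at its end, in the units of the state.
- env.observe(): the state, without advancing time (a new reading comes with each control period).
- env.camera(name): name is "scene" or "top"; returns (picture, depth): 400x640x3 uint8, blue, green, red; 400x640 float32, m along the optical axis (not along the pixel's ray), 0 where there is no reading.
- env.calibration(name): a dict with "fov_y" (degrees; the focal length in pixels is half the picture's height over the tangent of half this angle, whatever the lens; pixels are square), "cx", "cy" (the principal point, pixels), "R" (3x3) and "t" (3): a world point X has camera coordinates R X + t. Camera axes: x right, y down, z forward; pixel columns grow to the right and rows downward; lengths in m; the calibration is good to about 2 mm. A picture is of the moment at which its call begins. calibration takes no time and is no camera call.
- env.job_done(): hands the job in; it is judged then, once.
The state is a dict: "time": time; "q": joint angles; "joint_vel": joint speeds; "joint_torque": joint torques, N m; "ee_pos": TCP position; "orientation": TCP orientation; "wrist_force": force on the tool from outside, world axes, zero at the start; "ft_torque": the same for the moment, N m; "grip_width": finger opening in m; "grip_force": force on a finger pad.
Only numpy, scipy, OpenCV 4.12 (cv2) and the standard library are available. Lean on these libraries where they do the work, as an engineer would, in place of code of your own. Each camera call takes 0.05 s, during which the arm holds its last target. There are 200 camera calls.

TASK

Finish the clutch pack on the splined hub, where one round-tabbed disc is already in place: first fit the separator plate (forked tab) with its tab on the opposite side of the hub from that disc's tab, then fit the loose round-tabbed disc on top of it with its tab back over the first disc's tab, on the index-post side. Each plate must be fully home, flat on the one below; the hub stands turned by an unknown angle of up to about 30 degrees, so feel for the splines with light pressure and a little turning, never by force, and leave the loose tape roll and plug gauge where they are.

Things in the scene. Friction and masses are not known exactly. Their poses are not given: they have to be found in the camera images.
- stand: Fixed grey base plate 150 x 110 x 12 mm on the table, carrying the splined hub. Origin on the hub axis at table height, z up; +x points to the index post (14 mm thick, 52 mm high, 100 mm from the axis). Hub flange up to 20 mm; the first disc (same as the loose one) lies on it at 20 to 32 mm, its tab on the index-post side.
- hub_splines (a point): Point on the hub axis at the upper ends of its four splines, 64 mm above the table; axes as the stand's, not turned with the hub. Splines: ribs 10 mm wide, 90 degrees apart, out to 21 mm from the axis. One lies along the first disc's tab, up to 0.5 rad either way from the stand's +x; the angle is not measured. Hub and disc turn only against 0.45 N m of friction.
- hub_nose (a point): Tip of the hub's tapered nose, 83 mm above the table on the axis. Above the splines a round core, 30 mm diameter, goes up to 75 mm; the nose narrows to 20 mm. The core centres a plate, which stops on the spline ends (underside at 64 mm) unless its slots are within about 3 degrees of the splines; then it slides freely home.
- disc_mid (a point): Loose clutch disc: tab has a round end with an eye. Steel plate 12 mm thick, alike both faces, 0.15 kg: octagon 66 mm over its flats (grasp the two 46 mm long flats at y = +-33 mm); opening 33 mm between opposite tooth tips, four 11.7 mm slots along +-x and +-y to 23 mm from the centre. Tab 24 mm wide, to 75 mm from the centre. This point: centre, half-way up; x along the tab. Home: 50 mm above the table.
- disc_tab (a point): Point on the loose disc's tab, 70 mm from its centre along x, half-way up.
- separator_mid (a point): Separator: tab is a two-pronged fork. Steel plate 12 mm thick, alike both faces, 0.15 kg: octagon 66 mm over its flats (grasp the two 46 mm long flats at y = +-33 mm); opening 33 mm between opposite tooth tips, four 11.7 mm slots along +-x and +-y to 23 mm from the centre. Tab 24 mm wide, to 75 mm from the centre. This point: centre, half-way up; x along the tab. Home: 38 mm above the table.
- separator_tab (a point): Point between the prongs of the separator's forked tab, 70 mm from its centre along x, half-way up.
- tape_roll: Bystander: loose roll of paper tape, 89 mm across, 19 mm high, lying flat. Origin at the centre of its underside.
- plug_gauge: Bystander: loose plug gauge, 135 mm long along its y axis, 19 mm thick. Origin under its middle.
There are look-alikes about, which are no part of the job. What is shaped like the part that bears disc_mid but blue or turquoise is not meant.

How it is judged:
By the outcome, as a careful person would: the job done as asked, in the order asked, and still so for the second after the job is handed in, with the robot touching nothing.
It also fails if it takes over 69 s, if anything falls off the work surface, if the arm or the gripper's body presses on something with over 40 N, if the wrist force passes 120 N, or if a joint passes its speed limit or range.

## Working session

There is one attempt and no reset: what is moved stays moved. The work goes in short steps, Python scripts to look and compute and a tool call to move; the robot and the scene stay as the last step left them, time stands still between calls to the robot, and variables do not carry over. Pictures are saved under pics/ and viewed, at most 10 in all, crops included, and the job is handed in when it is done.

Besides the shell and the picture viewer there is one more tool, called after "Emit:" by a JSON object that holds its "name" and its "arguments". play_rows: Moves the arm, as the interface text tells. Its arguments: {"type":"object","properties":{"commands":{"type":"array","items":{"type":"array"}},"grip":{"type":"number"}},"required":["commands"]}

```bash
mkdir -p pics
cat > h.py <<'E'
import numpy as np, cv2
from station import env
def K(n):
    c=env.calibration(n); f=200/np.tan(np.radians(c["fov_y"])/2)
    return f,c["cx"],c["cy"],np.array(c["R"]),np.array(c["t"])
def ray(n,u,v,z):
    "world point on pixel ray at height z"
    f,cx,cy,R,t=K(n); d=R.T@np.array([(u-cx)/f,(v-cy)/f,1]); o=-R.T@t
    return o+d*(z-o[2])/d[2]
def cloud(n,D):
    f,cx,cy,R,t=K(n); v,u=np.mgrid[:400,:640]
    P=np.stack([(u-cx)/f*D,(v-cy)/f*D,D],-1)
    return (P-t)@R
def proj(n,X):
    f,cx,cy,R,t=K(n); p=R@np.array(X)+t; return f*p[0]/p[2]+cx, f*p[1]/p[2]+cy
E
python3 - <<'E'
from h import *
for n in("scene","top"):
    p,D=env.camera(n); cv2.imwrite(f"pics/{n}0.png",p); np.save(f"{n}0.npy",D); print(n,K(n))
print(env.observe())
E
```

```text
scene (np.float64(392.6544863964656), 320.2623187009765, 205.68333932771313, array([[ 0.79554585, -0.60548944, -0.02212104],
       [-0.39965611, -0.49696288, -0.77026157],
       [ 0.45539191,  0.6216192 , -0.63734431]]), array([-0.45748406,  0.26089864,  0.97118636]))
top (np.float64(520.158410797671), 326.0254532289311, 198.5074475793947, array([[-0.04914013, -0.99877014, -0.00659211],
       [-0.97706579,  0.04943929, -0.20711881],
       [ 0.20718999, -0.00373692, -0.97829359]]), array([-0.02951435,  0.56217476,  1.55028654]))
{'time': 0.1, 'q': array([-1.26580055,  0.62922248,  0.03844676,  1.51824221, -0.02698251,
        0.99629618, -0.02000054]), 'joint_vel': array([-0.00107968, -0.00205285, -0.00029321, -0.00211971,  0.00123321,
       -0.00012551,  0.00018025]), 'joint_torque': array([ 2.31429869e-03, -5.50783181e+01,  1.14709251e+00, -1.87115300e+01,
       -5.22263849e-02,  1.92315748e-02,  5.87237173e-05]), 'ee_pos': array([0.23529788, 0.60529016, 0.20467455]), 'orientation': array([-3.13994271e+00,  3.01015444e-05,  2.77080485e+00]), 'wrist_force': array([ 0.05710343, -0.12760803, -0.14309454]), 'ft_torque': array([ 0.00877299, -0.01004005,  0.05152858]), 'grip_force': 0.0, 'grip_width': 0.09438817971865969}
```

View pics/scene0.png

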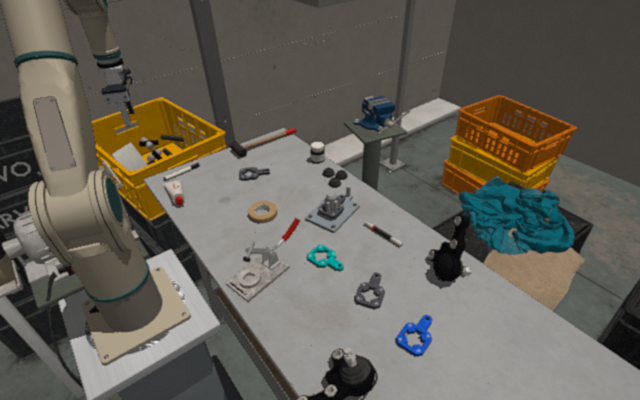

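View pics/top0.png

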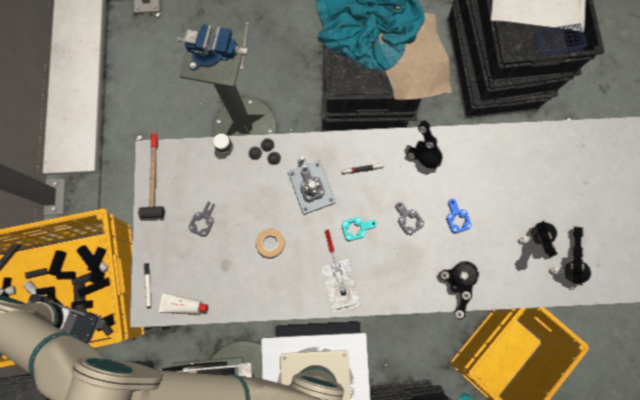

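Run:
```python
from h import *
p=cv2.imread("pics/top0.png"); s=cv2.imread("pics/scene0.png")
def c(p,u,v,w=32,h=32,k=6): return cv2.resize(p[v-h:v+h,u-w:u+w],None,fx=k,fy=k,interpolation=cv2.INTER_CUBIC)
a=np.hstack([c(p,202,220,22,24),c(p,312,186,22,24),c(p,408,218,22,24)])
b=np.hstack([c(s,255,174,22,24),c(s,334,207,22,24),c(s,370,290,22,24)])
cv2.imwrite("pics/crop0.png",np.vstack([a,b]))
D=np.load("top0.npy");C=cloud("top",D)
for u,v in((202,220),(312,186),(408,218),(270,242),(363,169)):
    q=C[v-24:v+24,u-24:u+24].reshape(-1,3); print(u,v,ray("top",u,v,.01).round(3), np.percentile(q[:,2],[2,50,90,95,99,100]).round(4))
```

```text
202 220 [0.521 0.338 0.01 ] [-8.0000e-03  7.0000e-04  1.0300e-02  1.3800e-02  1.8300e-02  1.6329e+00]
312 186 [ 0.614 -0.015  0.01 ] [-0.0067  0.0103  0.0341  0.0551  0.0835  1.6329]
408 218 [ 0.494 -0.313  0.01 ] [-9.2000e-03 -3.0000e-04  1.0300e-02  1.3300e-02  1.7900e-02  1.6329e+00]
270 242 [0.44  0.125 0.01 ] [-7.9000e-03  8.0000e-04  1.8700e-02  2.1100e-02  2.5000e-02  1.6329e+00]
363 169 [ 0.661 -0.182  0.01 ] [-8.7000e-03 -7.0000e-04  6.6000e-03  1.2000e-02  1.9100e-02  1.6329e+00]
```

View pics/crop0.png

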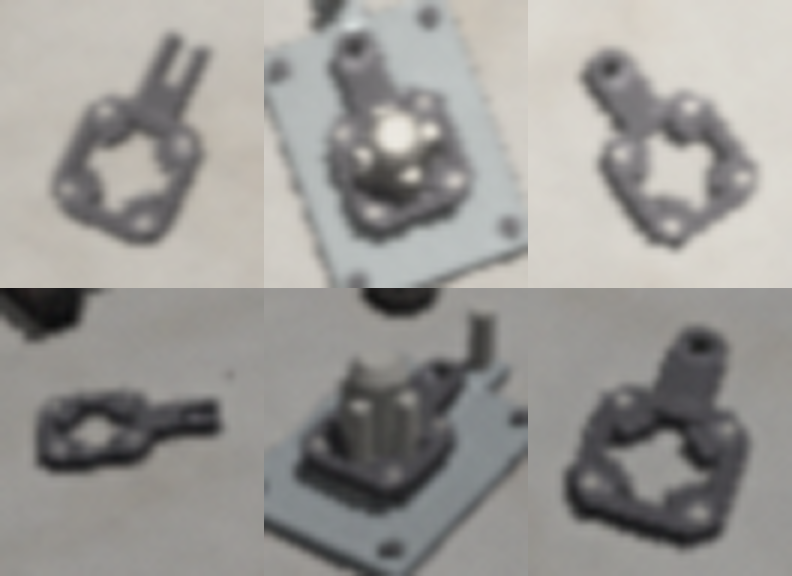

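```bash
cat > fit.py <<'E'
from h import *
from scipy.optimize import minimize
def outline(fork):
    a=.033;b=.023
    tab=[(a,.012),(.075,.012),(.075,.004),(.05,.004),(.05,-.004),(.075,-.004),(.075,-.012),(a,-.012)] if fork else \
      [(a,.012)]+[(.063+.012*np.cos(t),.012*np.sin(t)) for t in np.linspace(np.pi/2,-np.pi/2,12)]+[(a,-.012)]
    o=np.array([(a,b),*tab,(a,-b),(b,-a),(-b,-a),(-a,-b),(-a,b),(-b,a),(b,a)])
    h=[]
    for k in range(4):
        t=k*np.pi/2;R=np.array([[np.cos(t),-np.sin(t)],[np.sin(t),np.cos(t)]])
        e=np.arcsin(.00585/.0165)
        h+=[R@p for p in [(.0158,-.00585),(.023,-.00585),(.023,.00585),(.0158,.00585),(.0165*np.cos(np.pi/4),.0165*np.sin(np.pi/4))]]
    return o,np.array(h)
def render(cam,x,y,th,z0,fork,org,n,S=8):
    o,h=outline(fork);R=np.array([[np.cos(th),-np.sin(th)],[np.sin(th),np.cos(th)]])
    f,cx,cy,Rc,t=K(cam)
    def pr(P,z):
        X=np.c_[P@R.T+[x,y],np.full(len(P),z)]@Rc.T+t
        uv=np.c_[f*X[:,0]/X[:,2]+cx,f*X[:,1]/X[:,2]+cy]-org+.5
        return np.round(uv*S*16).astype(np.int32)
    m=np.zeros((n[1]*S,n[0]*S),np.uint8);hole=np.full_like(m,1)
    for z in np.linspace(z0,z0+.012,4):
        cv2.fillPoly(m,[pr(o,z)],1,shift=4)
        q=np.zeros_like(m);cv2.fillPoly(q,[pr(h,z)],1,shift=4);hole&=q
    m[hole>0]=0
    return cv2.resize(m.astype(np.float32),n,interpolation=cv2.INTER_AREA)
def fit(cam,img,x0,z0,fork,org,n):
    g=img[org[1]:org[1]+n[1],org[0]:org[0]+n[0]].mean(2).astype(float)
    bg=np.median(g);a=np.clip((bg-g)/(bg-np.percentile(g,8)),0,1.)
    best=None
    for d in(-.15,0,.15):
        r=minimize(lambda p:((cv2.GaussianBlur(render(cam,p[0],p[1],p[2],z0,fork,org,n),(0,0),.7)-a)**2).sum(),
          np.array(x0)+[0,0,d],method="Nelder-Mead",options=dict(initial_simplex=np.array(x0)+[0,0,d]+np.array([[0,0,0],[.006,0,0],[0,.006,0],[0,0,.2]]),xatol=1e-4,fatol=1e-3))
        if best is None or r.fun<best.fun: best=r
    return best.x,best.fun,a.sum()
E
python3 - <<'E'
from fit import *
p=cv2.imread("pics/top0.png");s=cv2.imread("pics/scene0.png")
def tt(a,b,z):
    A=ray("top",*a,z);B=ray("top",*b,z);return np.arctan2(*(B-A)[1::-1][[0,1]]) if 0 else np.arctan2(B[1]-A[1],B[0]-A[0])
cs=(180+127/6,196+175/6);ts=(180+187/6,196+50/6)
cd=(386+152/6,194+165/6);td=(386+83/6,194+66/6)
for nm,c,t,fk in(("sep",cs,ts,1),("disc",cd,td,0)):
    C=ray("top",*c,.012);th=tt(c,t,.012);print(nm,C.round(4),th)
    org=np.array([int(c[0])-24,int(c[1])-26])
    print(fit("top",p,(C[0],C[1],th),0,fk,org,(48,52)))
    u,v=proj("scene",C);org=np.array([int(u)-32,int(v)-30]);print(u,v)
    print(fit("scene",s,(C[0],C[1],th),0,fk,org,(64,56)))
n=(290+131/6-.4,162+138/6-.4);e=(290+90/6-.4,162+46/6-.4)
N=ray("top",*n,.083);E=ray("top",*e,.032);print("hub",N,E,np.linalg.norm((N-E)[:2]),np.arctan2(E[1]-N[1],E[0]-N[0]))
n=(312+(378-264)/6-.4,183+(368-288)/6-.4);print("scene nose",ray("scene",*n,.083))
print("stand corners",[ray("top",290+(a-264)/6,162+b/6,.012).round(3) for a,b in((280,70),(430,17),(508,227),(356,282))])
E
```

```text
sep [0.5039 0.3401 0.012 ] -0.45175030316308484
(array([ 0.50803254,  0.34269458, -0.44874025]), np.float64(11.269535225370118), np.float64(450.4291666666666))
246.78853983920385 172.47698238424363
(array([ 0.50795776,  0.33934669, -0.46902173]), np.float64(371.9874932667473), np.float64(679.0221402214022))
disc [ 0.4823 -0.3226  0.012 ] 0.5293901008570264
(array([ 0.48135198, -0.3196011 ,  0.54660566]), np.float64(21.866585089951776), np.float64(471.2392156862745))
368.7303646871352 293.27942279702523
(array([ 0.48194624, -0.3241893 ,  0.53610376]), np.float64(61.325751210296666), np.float64(696.3788546255505))
hub [ 0.60063044 -0.01488957  0.083     ] [0.66419488 0.00587799 0.032     ] 0.06687099042262917 0.31578379565448733
scene nose [ 0.59709286 -0.02515136  0.083     ]
stand corners [array([0.657, 0.046, 0.012]), array([ 0.682, -0.036,  0.012]), array([ 0.565, -0.072,  0.012]), array([0.539, 0.01 , 0.012])]
```

```bash
cat > hub.py <<'E'
from fit import *
def hubfit(cam,img,x0,z0=.02,fork=0):
    u,v=proj(cam,(*x0[:2],z0+.012));org=np.array([int(u)-26,int(v)-28]);n=(52,52)
    g=img[org[1]:org[1]+n[1],org[0]:org[0]+n[0]].mean(2).astype(float)
    def cost(p):
        m=render(cam,p[0],p[1],p[2],z0,fork,org,n)
        # weight: near disc, outside of hub and post
        t=np.linspace(0,2*np.pi,40);w=np.zeros(g.shape,np.uint8)
        def poly(r,z,cx=p[0],cy=p[1]): return np.round([np.subtract(proj(cam,(cx+r*np.cos(a),cy+r*np.sin(a),z)),org) for a in t]).astype(np.int32)
        th=p[2]
        cv2.fillPoly(w,[poly(.046,z0+.01)],1);cv2.fillPoly(w,[poly(.027,z0+.01,p[0]+.06*np.cos(th),p[1]+.06*np.sin(th))],1)
        cv2.fillConvexPoly(w,cv2.convexHull(np.vstack([poly(.024,z0+.012),poly(.022,.064),poly(.012,.085)])),0)
        w=w>0;m=cv2.GaussianBlur(m,(0,0),.7)
        A=np.c_[m[w],np.ones(w.sum())];c,_,_,_=np.linalg.lstsq(A,g[w],rcond=None)
        return ((A@c-g[w])**2).mean()
    best=None
    for d in(-.2,0,.2):
        s=np.array(x0)+[0,0,d]
        r=minimize(cost,s,method="Nelder-Mead",options=dict(initial_simplex=s+np.array([[0,0,0],[.006,0,0],[0,.006,0],[0,0,.15]]),xatol=2e-4,fatol=1e-3))
        print(cam,r.x.round(4),r.fun)
E
python3 - <<'E'
from hub import *
for c in("top","scene"): hubfit(c,cv2.imread(f"pics/{c}0.png"),(.602,-.017,.32))
p=cv2.imread("pics/top0.png");s=cv2.imread("pics/scene0.png")
a=cv2.resize(p[155:220,280:345],None,fx=6,fy=6,interpolation=4)
for z,k in((.083,(0,0,255)),(.064,(0,255,0))):
  u,v=proj("top",(.602,-.017,z));cv2.circle(a,(int((u-280+.5)*6),int((v-155+.5)*6)),4,k,1)
b=cv2.resize(s[175:240,300:365],None,fx=6,fy=6,interpolation=4)
for z,k in((.083,(0,0,255)),(.064,(0,255,0))):
  u,v=proj("scene",(.602,-.017,z));cv2.circle(b,(int((u-300+.5)*6),int((v-175+.5)*6)),4,k,1)
cv2.imwrite("pics/hub.png",np.hstack([a,b]))
E
```

```text
Traceback (most recent call last):
  File "hub.py", line 19, in hubfit
    r=minimize(cost,s,method="Nelder-Mead",options=dict(initial_simplex=s+np.array([[0,0,0],[.006,0,0],[0,.006,0],[0,0,.15]]),xatol=2e-4,fatol=1e-3))
  File "hub.py", line 12, in cost
    cv2.fillConvexPoly(w,cv2.convexHull(np.vstack([poly(.024,z0+.012),poly(.022,.064),poly(.012,.085)])),0)
                                                   ~~~~^^^^^^^^^^^^^^
  File "hub.py", line 9, in poly
    def poly(r,z,cx=p[0],cy=p[1]): return np.round([np.subtract(proj(cam,(cx+r*np.cos(a),cy+r*np.sin(a),z)),org) for a in t]).astype(np.int32)
                                                                ~~~~^^^^^^^^^^^^^^^^^^^^^^^^^^^^^^^^^^^^^^^
  File "h.py", line 15, in proj
    f,cx,cy,R,t=K(n); p=R@np.array(X)+t; return f*p[0]/p[2]+cx, f*p[1]/p[2]+cy
                ~^^^
  File "h.py", line 4, in K
    c=env.calibration(n); f=200/np.tan(np.radians(c["fov_y"])/2)
ValueError: time passes only in moves, steps and waits
```

```bash
sed -i 's/^def K/import functools\n@functools.cache\ndef K/' h.py
sed -i 's/def poly(r,z,cx=p\[0\],cy=p\[1\])/p=x0\n        def poly(r,z,cx=x0[0],cy=x0[1])/' hub.py
python3 - <<'E'
from hub import *
for c in("top","scene"): hubfit(c,cv2.imread(f"pics/{c}0.png"),(.602,-.017,.32))
p=cv2.imread("pics/top0.png");s=cv2.imread("pics/scene0.png")
a=cv2.resize(p[155:220,280:345],None,fx=6,fy=6,interpolation=4)
for z,k in((.083,(0,0,255)),(.064,(0,255,0))):
  u,v=proj("top",(.602,-.017,z));cv2.circle(a,(int((u-280+.5)*6),int((v-155+.5)*6)),4,k,1)
b=cv2.resize(s[175:240,300:365],None,fx=6,fy=6,interpolation=4)
for z,k in((.083,(0,0,255)),(.064,(0,255,0))):
  u,v=proj("scene",(.602,-.017,z));cv2.circle(b,(int((u-300+.5)*6),int((v-175+.5)*6)),4,k,1)
cv2.imwrite("pics/hub.png",np.hstack([a,b]))
E
```

```text
top [ 0.5984 -0.0128  0.3207] 411.2392897811987
top [ 0.5983 -0.0131  0.3309] 409.9359193078815
top [ 0.598  -0.013   0.3284] 408.59621976162447
scene [ 0.5981 -0.0212  0.3449] 356.9939012357015
scene [ 0.5982 -0.0212  0.3452] 356.9985932367218
scene [ 0.5983 -0.0209  0.3386] 356.6543015369856
```

View pics/hub.png

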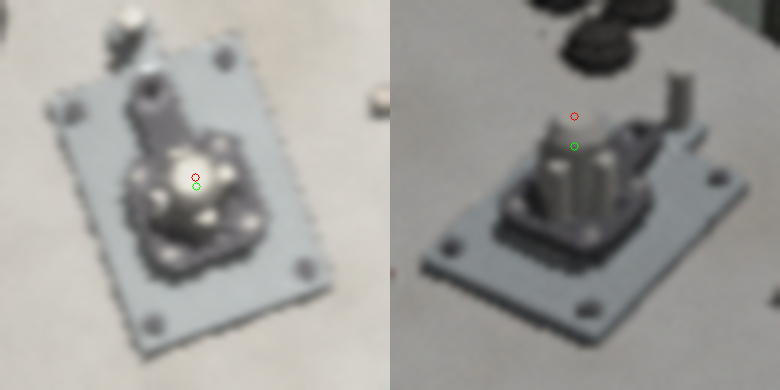

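Candidates in the top picture: separator with forked tab at (201,224); grey disc with round tab at (410,221); the disc already on the hub at (312,186); turquoise (357,229) and blue (458,216) look-alikes. The crop confirms that the grey fork and the grey round-tab disc are the ones wanted. Moving to the separator.

Emit:
{"name": "play_rows", "arguments": {"commands": [[[27,-26,-7],[0,0,-1]],[[27,-26,-7],[0,0,-1]],[[27,-26,-7],[0,0,-1]],[[27,-26,-7],[0,0,-1]],[[27,-26,-7],[0,0,-0.5]],[[27,-26,-7],[0,0,0]],[[27,-26,-7],[0,0,0]],[[27,-26,-7],[0,0,0]]], "grip": 1}}

```text
time: 0.77
ee_pos: [0.4523, 0.3963, 0.1489]
orientation: [-3.141, -0.0, 2.692]
wrist_force: [0.9, 1.0, -0.2]
grip_width: 0.0941
grip_force: 0.0
```

Emit:
{"name": "play_rows", "arguments": {"commands": [[[27,-26,-15],[0,0,0]],[[27,-26,-15],[0,0,0]],[[0,0,-30],[0,0,0]],[[0,0,0],[0,0,0]]]}}

```text
time: 1.1
ee_pos: [0.5049, 0.3403, 0.0847]
orientation: [-3.133, -0.003, 2.686]
wrist_force: [-0.9, -0.3, -1.0]
grip_width: 0.094
grip_force: 0.0
```

Run:
```python
from h import *
for n in("scene","top"):
    p,D=env.camera(n); cv2.imwrite(f"pics/{n}1.png",p)
o=env.observe();T=o["ee_pos"];print(T,o["orientation"],o["wrist_force"])
I=[]
for n in("top","scene"):
    p=cv2.imread(f"pics/{n}1.png");u,v=map(int,proj(n,T));u0,v0=u-32,v-32
    a=cv2.resize(p[v0:v0+64,u0:u0+64],None,fx=6,fy=6,interpolation=4)
    yw=o["orientation"][2];ty=np.array([np.sin(yw),-np.cos(yw),0])
    for X,k in((T,(0,0,255)),(T+.047*ty,(0,255,0)),(T-.047*ty,(0,255,0)),(np.array([.507,.341,.012]),(255,0,0))):
        U,V=proj(n,X);cv2.circle(a,(int((U-u0+.5)*6),int((V-v0+.5)*6)),4,k,1)
    I.append(a)
cv2.imwrite("pics/g1.png",np.hstack(I))
```

```text
[0.50446219 0.34555614 0.08854409] [-3.13940302e+00 -2.05158378e-03  2.69212008e+00] [-0.94410386  0.87523078 -0.37125411]
```

View pics/g1.png

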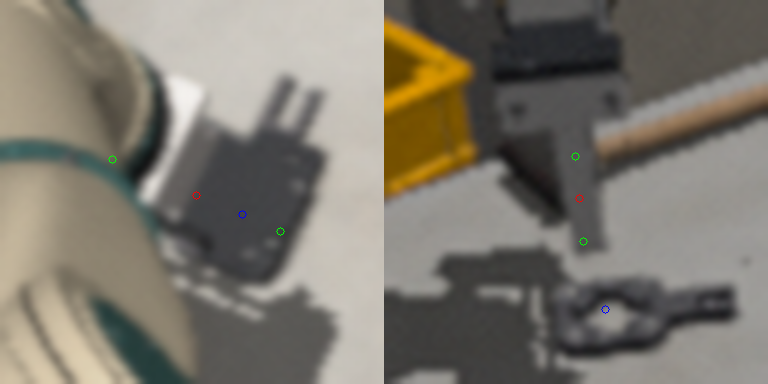

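The separator's opening sits at crop (605,308) in the scene view, on the projected mark (605,309). The measured centre is good, so I descend and grip.

Emit:
{"name": "play_rows", "arguments": {"commands": [[[2,-4,-28],[0,0,0]],[[0,0,-28],[0,0,0]],[[0,0,-18],[0,0,0]],[[0,0,-8],[0,0,0]],[[0,0,-2],[0,0,0]],[[0,0,0],[0,0,0]]]}}

```text
time: 1.7
ee_pos: [0.5075, 0.3433, 0.0064]
orientation: [3.14, 0.0, 2.694]
wrist_force: [-0.8, -0.0, 0.6]
grip_width: 0.0938
grip_force: 0.0
```

Emit:
{"name": "play_rows", "arguments": {"commands": [[[0,0,0],[0,0,0]],[[0,0,0],[0,0,0]],[[0,0,0],[0,0,0]],[[0,0,0],[0,0,0]],[[0,0,0],[0,0,0]],[[0,0,0],[0,0,0]]], "grip": 0.2}}

```text
time: 2.2
ee_pos: [0.5078, 0.342, 0.0061]
orientation: [3.141, 0.0, 2.692]
wrist_force: [-1.6, -0.9, 4.6]
grip_width: 0.0655
grip_force: 30.0
```

Emit:
{"name": "play_rows", "arguments": {"commands": [[[0,0,15],[0,0,0]],[[0,0,35],[0,0,0]],[[0,0,35],[0,0,0]],[[0,0,30],[0,0,0]],[[4.5,-18,0],[0,0,-6.8]],[[4.5,-18,0],[0,0,-6.8]],[[4.5,-18,0],[0,0,-6.8]],[[4.5,-18,0],[0,0,-6.8]]]}}

```text
time: 2.87
ee_pos: [0.5252, 0.2689, 0.1205]
orientation: [-3.141, -0.0, 2.212]
wrist_force: [0.0, -0.8, -2.1]
grip_width: 0.0655
grip_force: 30.0
```

Emit:
{"name": "play_rows", "arguments": {"commands": [[[4.5,-18,0],[0,0,-6.8]],[[4.5,-18,0],[0,0,-6.8]],[[4.5,-18,0],[0,0,-6.8]],[[4.5,-18,0],[0,0,-6.8]],[[4.5,-18,0],[0,0,-6.8]],[[4.5,-18,0],[0,0,-6.8]],[[4.5,-18,0],[0,0,-6.8]],[[4.5,-18,0],[0,0,-6.8]]]}}

```text
time: 3.53
ee_pos: [0.5612, 0.125, 0.1202]
orientation: [-3.141, 0.0, 1.262]
wrist_force: [0.4, 0.7, -1.3]
grip_width: 0.0655
grip_force: 30.0
```

Emit:
{"name": "play_rows", "arguments": {"commands": [[[4.5,-18,0],[0,0,-6.8]],[[4.5,-18,0],[0,0,-6.8]],[[4.5,-18,0],[0,0,-6.8]],[[4.5,-18,0],[0,0,-6.8]],[[4.5,-18,0],[0,0,-6.8]],[[4.5,-18,0],[0,0,-6.8]],[[4.5,-18,0],[0,0,-6.8]],[[4.5,-17,0],[0,0,-6.8]]]}}

```text
time: 4.2
ee_pos: [0.5972, -0.0179, 0.1201]
orientation: [-3.141, 0.001, 0.313]
wrist_force: [-0.4, 0.5, -1.7]
grip_width: 0.066
grip_force: 30.0
```

Emit:
{"name": "play_rows", "arguments": {"commands": [[[0,0,0],[0,0,0]],[[0,0,0],[0,0,0]],[[0,0,0],[0,0,0]]]}}

```text
time: 4.45
ee_pos: [0.5969, -0.0156, 0.12]
orientation: [-3.14, 0.001, 0.322]
wrist_force: [-0.2, 0.3, -2.6]
grip_width: 0.0654
grip_force: 30.0
```

Run:
```python
from h import *
for n in("scene","top"):
    p,D=env.camera(n); cv2.imwrite(f"pics/{n}2.png",p)
o=env.observe();T=o["ee_pos"];print(T,o["orientation"],o["wrist_force"],o["q"],o["grip_width"])
I=[]
for n in("top","scene"):
    p=cv2.imread(f"pics/{n}2.png");u,v=map(int,proj(n,T-[0,0,.03]));u0,v0=u-32,v-32
    a=cv2.resize(p[v0:v0+64,u0:u0+64],None,fx=6,fy=6,interpolation=4)
    yw=o["orientation"][2];tx=np.array([np.cos(yw),np.sin(yw),0])
    for X,k in((T,(0,0,255)),(T-.07*tx,(0,255,0)),(np.array([.599,-.017,.083]),(255,0,0)),(np.array([.599,-.017,.075]),(255,255,0))):
        U,V=proj(n,X);cv2.circle(a,(int((U-u0+.5)*6),int((V-v0+.5)*6)),4,k,1)
    I.append(a)
cv2.imwrite("pics/g2.png",np.hstack(I))
```

```text
[ 0.59709631 -0.01524834  0.12015865] [-3.13984987e+00  3.38691434e-04  3.21952812e-01] [ 0.2446804  -0.24237239 -1.37455859] [-0.4120251   0.75056314  0.65747662  1.76321526 -0.5971669   0.83845113
 -0.71968725] 0.0654509951332681
```

View pics/g2.png

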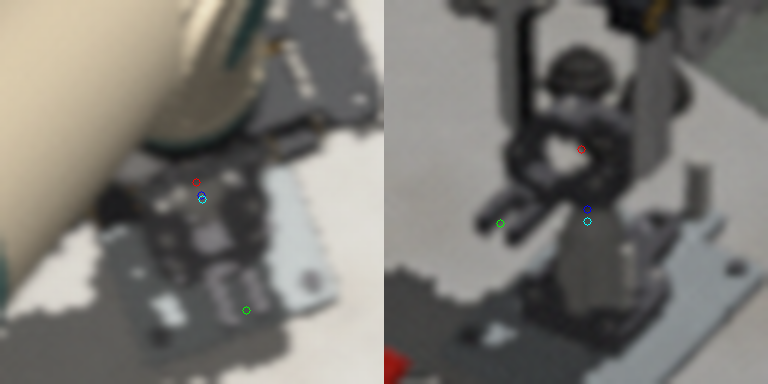

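Run:
```python
from fit import *
T=np.array([.5971,-.0152,.1202]);yw=.322
I=[]
for n in("top","scene"):
    p=cv2.imread(f"pics/{n}2.png");u,v=map(int,proj(n,T-[0,0,.03]));u0,v0=u-30,v-34
    k=6.5
    a=cv2.resize(p[v0:v0+66,u0:u0+60],None,fx=k,fy=k,interpolation=4)
    def L(P,c):
        q=np.array([(np.array(proj(n,X))-(u0,v0)+.5)*k for X in P]);cv2.polylines(a,[np.round(q*16).astype(np.int32)],True,c,1,cv2.LINE_AA,4)
    o,h=outline(1);th=yw+np.pi;R=np.array([[np.cos(th),-np.sin(th)],[np.sin(th),np.cos(th)]])
    for z,c in((.1262,(0,255,0)),(.1142,(0,160,0))):
        for P in(o,h): L(np.c_[P@R.T+T[:2],np.full(len(P),z)],c)
    t=np.linspace(0,2*np.pi,30)
    for z,r,c in((.083,.010,(255,0,0)),(.075,.015,(255,255,0)),(.012,.0,0)):
        if r: L([(.599+r*np.cos(s),-.017+r*np.sin(s),z) for s in t],c)
    th=.3;R=np.array([[np.cos(th),-np.sin(th)],[np.sin(th),np.cos(th)]])
    I.append(a)
cv2.imwrite("pics/g3.png",np.hstack(I))
```

```text
(no output)
```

View pics/g3.png

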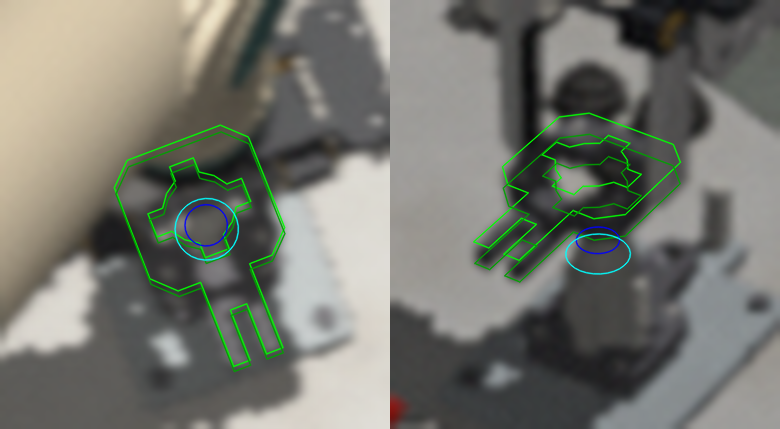

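Run:
```python
from fit import *
T=np.array([.5971,-.0152,.1202]);yw=.322;c,s=np.cos(yw),np.sin(yw)
for n in("scene","top"):
    Ds=[env.camera(n)[1] for _ in range(4)];D=np.median(Ds,0);P=cloud(n,D).reshape(-1,3)
    q=P-T;l=np.c_[q[:,0]*c+q[:,1]*s,-q[:,0]*s+q[:,1]*c,q[:,2]]
    k=(l[:,0]>-.09)&(l[:,0]<.045)&(abs(l[:,1])<.03)&(l[:,2]>-.036)&(l[:,2]<.04)
    if n=="top": k&=l[:,0]<-.02
    l=l[k];print(n,len(l))
    for a in np.arange(-.09,.045,.01):
        m=(l[:,0]>=a)&(l[:,0]<a+.01)
        if m.sum()>2: print(round(a+.005,3),m.sum(),np.percentile(l[m,2],[10,50,90]).round(4),l[m,1].min().round(3),l[m,1].max().round(3))
```

```text
scene 340
-0.075 24 [-0.005   0.0012  0.0051] -0.014 0.011
-0.065 23 [-0.0026  0.004   0.0057] -0.014 0.011
-0.055 24 [-0.0023  0.002   0.0055] -0.014 0.009
-0.045 25 [-0.0021  0.0044  0.0061] -0.014 0.01
-0.035 53 [-0.0036  0.0042  0.0061] -0.029 0.024
-0.025 44 [0.0041 0.0051 0.0062] -0.03 0.028
-0.015 26 [0.0048 0.0056 0.0063] -0.03 0.028
-0.005 14 [0.0023 0.0046 0.0057] -0.029 0.03
0.005 28 [-0.0041  0.0044  0.0062] -0.03 0.029
0.015 39 [-0.0031  0.0048  0.006 ] -0.021 0.03
0.025 35 [-0.0019  0.0052  0.0064] -0.016 0.028
0.035 5 [0.004  0.0053 0.0062] -0.011 0.019
top 179
-0.075 14 [-0.0035  0.0037  0.0063] -0.012 0.01
-0.065 16 [0.0033 0.0052 0.007 ] -0.013 0.011
-0.055 20 [0.001  0.0052 0.008 ] -0.012 0.011
-0.045 26 [0.003  0.0043 0.0075] -0.013 0.01
-0.035 46 [0.0018 0.0057 0.0083] -0.026 0.025
-0.025 57 [0.003  0.0056 0.0081] -0.029 0.029
```

Run:
```python
from fit import *
from scipy.optimize import least_squares
for n in("scene","top"):
    P=cloud(n,np.load(n+"0.npy")).reshape(-1,3)
    k=np.hypot(P[:,0]-.599,P[:,1]+.017)<.13;P=P[k]
    a=P[(P[:,2]>.03)&(P[:,2]<.073)&(np.hypot(P[:,0]-.599,P[:,1]+.017)<.035)&(P[:,2]>.04)]
    t=P[(P[:,2]>.066)&(np.hypot(P[:,0]-.599,P[:,1]+.017)<.035)]
    print(n,"top pts",len(t),t.min(0).round(4),t.max(0).round(4),t.mean(0).round(4))
    prof=lambda z:np.where(z<.075,.015,.015-.005*(z-.075)/.008)
    s=t[t[:,2]<.081]
    if len(s)>5:
        r=least_squares(lambda p:np.hypot(s[:,0]-p[0],s[:,1]-p[1])-prof(s[:,2]),[.599,-.017],loss="soft_l1",f_scale=.001);print("core",len(s),r.x.round(4),np.sqrt(np.mean(r.fun**2)).round(4))
    cap=t[t[:,2]>.0795];print("cap",len(cap),cap.mean(0).round(4))
    # disc tab band z 24..36
    d=P[(P[:,2]>.026)&(P[:,2]<.036)]
    r=np.hypot(d[:,0]-.599,d[:,1]+.017);m=(r>.045)&(r<.078);print("tab",m.sum(),d[m].mean(0).round(4))
    # octagon top face centroid over full set
    b=d[m]; c0=np.array([.599,-.017]);print("angle",np.arctan2(b[:,1].mean()-c0[1],b[:,0].mean()-c0[0]))
    po=P[(P[:,2]>.04)&(P[:,2]<.06)&(np.hypot(P[:,0]-.599,P[:,1]+.017)>.06)];print("post",len(po),po.mean(0).round(4) if len(po) else "")
```

```text
scene top pts 75 [ 0.5879 -0.0335  0.0667] [ 0.6133 -0.0071  0.0853] [ 0.5992 -0.0227  0.0772]
core 50 [ 0.6039 -0.0174] 0.0025
cap 32 [ 0.6018 -0.0191  0.0822]
tab 48 [ 0.6559 -0.0017  0.0312]
angle 0.26337529997514625
post 22 [0.6973 0.0108 0.0477]
top top pts 80 [ 0.5836 -0.0315  0.0665] [0.6178 0.0026 0.0909] [ 0.6004 -0.017   0.0786]
core 48 [ 0.6019 -0.0174] 0.0032
cap 41 [ 0.6003 -0.0181  0.0831]
tab 61 [0.6561 0.002  0.0318]
angle 0.3215607589266629
post 18 [0.6966 0.0132 0.0493]
```

Emit:
{"name": "play_rows", "arguments": {"commands": [[[4.5,-2.5,-10],[0,0,0]],[[0,0,-10],[0,0,0]],[[0,0,-8],[0,0,0]],[[0,0,-6],[0,0,0]],[[0,0,-6],[0,0,0]],[[0,0,-5],[0,0,0]],[[0,0,0],[0,0,0]]]}}

```text
time: 5.53
ee_pos: [0.6031, -0.018, 0.0745]
orientation: [-3.14, -0.002, 0.319]
wrist_force: [3.5, 3.4, -4.7]
grip_width: 0.0655
grip_force: 30.0
```

Emit:
{"name": "play_rows", "arguments": {"commands": [[[0.5,0.5,-2],[0,0,0]],[[0,0,-2],[0,0,0]],[[0,0,-1],[0,0,0]],[[0,0,0],[0,0,0]],[[0,0,0],[0,0,0]]]}}

```text
time: 5.95
ee_pos: [0.6032, -0.0179, 0.0704]
orientation: [-3.141, -0.001, 0.319]
wrist_force: [3.0, 5.1, -0.7]
grip_width: 0.0653
grip_force: 30.0
```

Emit:
{"name": "play_rows", "arguments": {"commands": [[[0,0,-1],[0,0,0]],[[0,0,-1],[0,0,0]],[[0,0,-1],[0,0,0]],[[0,0,0],[0,0,0]],[[0,0,0],[0,0,0]]]}}

```text
time: 6.37
ee_pos: [0.6032, -0.0178, 0.0677]
orientation: [-3.14, -0.002, 0.319]
wrist_force: [2.4, 4.5, -0.2]
grip_width: 0.0654
grip_force: 30.0
```

Emit:
{"name": "play_rows", "arguments": {"commands": [[[0.3,0.5,-1],[0,0,0]],[[0,0,-1.5],[0,0,0]],[[0,0,-1.5],[0,0,0]],[[0,0,0],[0,0,0]],[[0,0,0],[0,0,0]]]}}

```text
time: 6.78
ee_pos: [0.6031, -0.0177, 0.0633]
orientation: [-3.141, -0.001, 0.319]
wrist_force: [2.8, 4.5, -0.1]
grip_width: 0.0658
grip_force: 30.0
```

Emit:
{"name": "play_rows", "arguments": {"commands": [[[0,0,-4],[0,0,0]],[[0,0,-4],[0,0,0]],[[0,0,-4],[0,0,0]],[[0,0,-4],[0,0,0]],[[0,0,-3],[0,0,0]],[[0,0,-2],[0,0,0]],[[0,0,0],[0,0,0]],[[0,0,0],[0,0,0]]]}}

```text
time: 7.45
ee_pos: [0.6031, -0.0176, 0.0422]
orientation: [-3.141, -0.001, 0.32]
wrist_force: [2.9, 4.7, -2.3]
grip_width: 0.0654
grip_force: 30.0
```

```bash
python3 -c "
from station import env
o=env.observe();print(o['ee_pos'],o['wrist_force'],o['ft_torque'],o['orientation'],o['grip_width'])"
```

```text
[ 0.60314724 -0.0176316   0.04217206] [ 2.8586069   4.67902231 -2.268584  ] [ 1.24939346 -0.56454812  0.07363854] [-3.14074759e+00 -6.57169661e-04  3.19700001e-01] 0.06541477915908758
```

Emit:
{"name": "play_rows", "arguments": {"commands": [[[0,0,-2],[0,0,0]],[[0,0,-1.5],[0,0,0]],[[0,0,-1],[0,0,0]],[[0,0,-0.5],[0,0,0]],[[0,0,0],[0,0,0]],[[0,0,0],[0,0,0]]]}}

```text
time: 7.95
ee_pos: [0.6034, -0.0176, 0.0381]
orientation: [-3.141, -0.001, 0.32]
wrist_force: [1.1, 6.8, 5.7]
grip_width: 0.0653
grip_force: 30.0
```

Emit:
{"name": "play_rows", "arguments": {"commands": [[[0,0,0.5],[0,0,0]],[[0,0,0],[0,0,0]],[[0,0,0],[0,0,0]],[[0,0,0],[0,0,0]],[[0,0,0],[0,0,0]]], "grip": 1}}

```text
time: 8.37
ee_pos: [0.6023, -0.0196, 0.0377]
orientation: [3.141, 0.001, 0.318]
wrist_force: [0.1, 0.2, -0.1]
grip_width: 0.0928
grip_force: 0.0
```

Emit:
{"name": "play_rows", "arguments": {"commands": [[[0,0,15],[0,0,0]],[[0,0,30],[0,0,0]],[[0,0,30],[0,0,0]],[[0,-5,20],[0,0,0]],[[-10,-28,0],[0,0,0]],[[-12,-32,0],[0,0,0]],[[-13,-34,0],[0,0,1.5]],[[-13,-34,0],[0,0,1.5]]]}}

```text
time: 9.03
ee_pos: [0.554, -0.1529, 0.133]
orientation: [3.141, 0.0, 0.373]
wrist_force: [0.2, -0.4, -0.0]
grip_width: 0.094
grip_force: 0.0
```

Run:
```python
from fit import *
from scipy.ndimage import map_coordinates
for n in("scene","top"):
    P=cloud(n,np.load(n+"0.npy")).reshape(-1,3)
    q=P[(abs(P[:,0]-.482)<.1)&(abs(P[:,1]+.322)<.1)&(P[:,2]>.006)&(P[:,2]<.03)]
    o,h=outline(0)
    def cost(p):
        c,s=np.cos(p[2]),np.sin(p[2]);d=q[:,:2]-p[:2];l=np.c_[d[:,0]*c+d[:,1]*s,-d[:,0]*s+d[:,1]*c]
        f=lambda P:np.array([cv2.pointPolygonTest((P*1e3).astype(np.float32),(float(a),float(b)),True) for a,b in l*1e3])
        return np.mean(np.clip(-f(o),0,6)**2+np.clip(f(h),0,6)**2)
    b=min((minimize(cost,np.array([.482,-.322,.54+d]),method="Nelder-Mead",options=dict(initial_simplex=np.array([.482,-.322,.54+d])+np.array([[0,0,0],[.004,0,0],[0,.004,0],[0,0,.1]]),xatol=1e-4)) for d in(-.1,.1)),key=lambda r:r.fun)
    print(n,len(q),b.x.round(4),b.fun)
# separator home check
for n in("scene","top"):
    D=np.median([env.camera(n)[1] for _ in range(3)],0);P=cloud(n,D).reshape(-1,3)
    yw=.32;c,s=np.cos(yw),np.sin(yw);q=P-[.6031,-.0176,0];l=np.c_[q[:,0]*c+q[:,1]*s,-q[:,0]*s+q[:,1]*c,q[:,2]]
    for nm,a,b,y0,y1 in(("tab",-.072,-.04,-.009,.009),("oct-",-.031,-.024,-.02,.02),("oct+",.024,.031,-.02,.02),("octL",-.02,.02,.024,.031),("octR",-.02,.02,-.031,-.024),("disctab",.038,.075,-.009,.009)):
        m=(l[:,0]>a)&(l[:,0]<b)&(l[:,1]>y0)&(l[:,1]<y1)&(l[:,2]<.09);print(n,nm,m.sum(),np.percentile(l[m,2],[25,50,75]).round(4) if m.any() else "")
print(env.observe()["ee_pos"],env.observe()["wrist_force"],env.observe()["time"])
```

```text
scene 532 [ 0.484  -0.3247  0.5586] 0.026472163876960754
top 452 [ 0.4827 -0.3226  0.5603] 7.650287570431692
scene tab 84 [0.0064 0.0121 0.0414]
scene oct- 31 [0.0131 0.0423 0.0431]
scene oct+ 8 [0.0434 0.0438 0.0446]
scene octL 13 [0.0435 0.0437 0.044 ]
scene octR 28 [0.0123 0.0423 0.044 ]
scene disctab 34 [0.0308 0.0316 0.0323]
top tab 0 
top oct- 0 
top oct+ 0 
top octL 0 
top octR 0 
top disctab 60 [0.0298 0.031  0.0325]
[ 0.55521508 -0.15023442  0.13268052] [-0.6996282   0.44302934 -1.60498964] 9.3333
```

Emit:
{"name": "play_rows", "arguments": {"commands": [[[-14,-34,0],[0,0,2]],[[-14,-34,-10],[0,0,2]],[[-14,-34,-15],[0,0,2]],[[-14,-34,-20],[0,0,2]],[[-10,-25,-30],[0,0,2]],[[-6,-12,-20],[0,0,0.3]],[[0,0,0],[0,0,0]],[[0,0,0],[0,0,0]]]}}

```text
time: 10.0
ee_pos: [0.4829, -0.323, 0.0372]
orientation: [-3.139, 0.0, 0.551]
wrist_force: [0.8, -1.0, 0.4]
grip_width: 0.0937
grip_force: 0.0
```

```bash
python3 -c "
from station import env
o=env.observe();print(o['ee_pos'],o['wrist_force'],o['orientation'],o['grip_width'])"
```

```text
[ 0.48292833 -0.32299127  0.03717589] [ 0.83460639 -0.95855747  0.43475184] [-3.13884208e+00  3.14791044e-04  5.50867476e-01] 0.09369081330353989
```

Emit:
{"name": "play_rows", "arguments": {"commands": [[[0.5,-0.5,-15],[0,0,0]],[[0,0,-10],[0,0,0]],[[0,0,-5],[0,0,0]],[[0,0,-2],[0,0,0]],[[0,0,0],[0,0,0]],[[0,0,0],[0,0,0]]]}}

```text
time: 10.5
ee_pos: [0.484, -0.3247, 0.0066]
orientation: [3.141, -0.0, 0.552]
wrist_force: [0.3, 0.2, 1.1]
grip_width: 0.0941
grip_force: 0.0
```

Emit:
{"name": "play_rows", "arguments": {"commands": [[[0,0,0],[0,0,0]],[[0,0,0],[0,0,0]],[[0,0,0],[0,0,0]],[[0,0,0],[0,0,0]],[[0,0,0],[0,0,0]],[[0,0,0],[0,0,0]]], "grip": 0.2}}

```text
time: 11.0
ee_pos: [0.4832, -0.3249, 0.0062]
orientation: [-3.141, -0.0, 0.551]
wrist_force: [-1.5, 0.9, 2.0]
grip_width: 0.0656
grip_force: 30.0
```

Emit:
{"name": "play_rows", "arguments": {"commands": [[[0,0,15],[0,0,0]],[[0,0,35],[0,0,0]],[[0,0,35],[0,0,0]],[[0,0,30],[0,0,0]],[[10,26,0],[0,0,-1.2]],[[11,28,0],[0,0,-1.2]],[[11,28,0],[0,0,-1.2]],[[11,28,0],[0,0,-1.2]]]}}

```text
time: 11.67
ee_pos: [0.5266, -0.2137, 0.1212]
orientation: [-3.141, -0.0, 0.465]
wrist_force: [0.4, -0.0, -1.4]
grip_width: 0.0655
grip_force: 30.0
```

Emit:
{"name": "play_rows", "arguments": {"commands": [[[11,28,0],[0,0,-1.2]],[[11,28,0],[0,0,-1.2]],[[11,28,0],[0,0,-1.2]],[[11,28,0],[0,0,-1.2]],[[11,28,0],[0,0,-1.2]],[[11,28,0],[0,0,-1.2]],[[11,29,0],[0,0,-1.2]],[[0,0,0],[0,0,0]]]}}

```text
time: 12.33
ee_pos: [0.6054, -0.0088, 0.1198]
orientation: [-3.137, -0.002, 0.33]
wrist_force: [0.8, 2.1, -2.4]
grip_width: 0.0655
grip_force: 30.0
```

Emit:
{"name": "play_rows", "arguments": {"commands": [[[0,0,0],[0,0,0]],[[0,0,0],[0,0,0]]]}}

```text
time: 12.5
ee_pos: [0.6028, -0.0187, 0.1208]
orientation: [3.141, 0.001, 0.32]
wrist_force: [-0.0, -0.4, -1.3]
grip_width: 0.0658
grip_force: 30.0
```

Run:
```python
from fit import *
D=np.median([env.camera("scene")[1] for _ in range(4)],0);P=cloud("scene",D).reshape(-1,3)
o=env.observe();T=o["ee_pos"];yw=o["orientation"][2];c,s=np.cos(yw),np.sin(yw);print(T,o["orientation"],o["wrist_force"])
q=P-T;l=np.c_[q[:,0]*c+q[:,1]*s,-q[:,0]*s+q[:,1]*c,q[:,2]]
for a in np.arange(-.045,.09,.01):
    m=(l[:,0]>=a)&(l[:,0]<a+.01)&(abs(l[:,1])<.03)&(abs(l[:,2])<.025)
    if m.sum()>2: print(round(a+.005,3),m.sum(),np.percentile(l[m,2],[10,50,90]).round(4),l[m,:2].min(0).round(3),l[m,:2].max(0).round(3))
```

```text
[ 0.60298071 -0.01970189  0.12123817] [3.14115258e+00 1.55303215e-04 3.17770797e-01] [-0.25150075 -0.61612996 -0.75793991]
-0.03 73 [-0.0039  0.0022  0.0057] [-0.032 -0.028] [-0.025  0.023]
-0.02 36 [0.004  0.0051 0.0059] [-0.025 -0.03 ] [-0.016  0.028]
-0.01 25 [0.0044 0.0053 0.006 ] [-0.015 -0.03 ] [-0.007  0.03 ]
0.0 12 [0.0036 0.0051 0.0057] [-0.004 -0.029] [0.003 0.03 ]
0.01 36 [-0.0047  0.0026  0.0052] [ 0.005 -0.022] [0.015 0.028]
0.02 36 [-0.0021  0.0043  0.0055] [ 0.015 -0.018] [0.025 0.03 ]
0.03 26 [0.002  0.005  0.0057] [ 0.025 -0.011] [0.035 0.024]
0.04 7 [0.0033 0.0049 0.0064] [ 0.036 -0.004] [0.044 0.011]
0.05 7 [0.0044 0.0051 0.0055] [0.046 0.001] [0.055 0.009]
```

Emit:
{"name": "play_rows", "arguments": {"commands": [[[0,1.5,-10],[0,0,0]],[[0,0,-10],[0,0,0]],[[0,0,-8],[0,0,0]],[[0,0,-6],[0,0,0]],[[0,0,-6],[0,0,0]],[[0,0,-5],[0,0,0]],[[0,0,-2],[0,0,0]],[[0,0,0],[0,0,0]]]}}

```text
time: 13.37
ee_pos: [0.6031, -0.0165, 0.0735]
orientation: [-3.141, 0.001, 0.32]
wrist_force: [-0.1, -0.3, -1.6]
grip_width: 0.0656
grip_force: 30.0
```

Emit:
{"name": "play_rows", "arguments": {"commands": [[[0,0,-1],[0,0,0]],[[0,0,-1],[0,0,0]],[[0,0,-1],[0,0,0]],[[0,0,-1],[0,0,0]],[[0,0,0],[0,0,0]],[[0,0,0],[0,0,0]]]}}

```text
time: 13.87
ee_pos: [0.6035, -0.0166, 0.0702]
orientation: [3.141, -0.0, 0.32]
wrist_force: [-0.7, 0.8, -0.3]
grip_width: 0.0652
grip_force: 30.0
```

Emit:
{"name": "play_rows", "arguments": {"commands": [[[0,0,-1],[0,0,0]],[[0,0,-1],[0,0,0]],[[0,0,-1],[0,0,0]],[[0,0,-1],[0,0,0]],[[0,0,0],[0,0,0]],[[0,0,0],[0,0,0]]]}}

```text
time: 14.37
ee_pos: [0.6029, -0.0166, 0.0658]
orientation: [-3.141, 0.001, 0.32]
wrist_force: [-1.6, -0.2, -1.4]
grip_width: 0.0655
grip_force: 30.0
```

In the splines with no axial force. Continuing to home (TCP about 0.050).

Emit:
{"name": "play_rows", "arguments": {"commands": [[[0,0,-3],[0,0,0]],[[0,0,-3],[0,0,0]],[[0,0,-3],[0,0,0]],[[0,0,-2],[0,0,0]],[[0,0,-1],[0,0,0]],[[0,0,0],[0,0,0]]]}}

```text
time: 14.87
ee_pos: [0.6029, -0.0165, 0.0536]
orientation: [-3.141, 0.001, 0.32]
wrist_force: [-2.6, -1.7, -2.1]
grip_width: 0.0652
grip_force: 30.0
```

Emit:
{"name": "play_rows", "arguments": {"commands": [[[0,0,-2],[0,0,0]],[[0,0,-1],[0,0,0]],[[0,0,-1],[0,0,0]],[[0,0,-0.5],[0,0,0]],[[0,0,0],[0,0,0]],[[0,0,0],[0,0,0]]]}}

```text
time: 15.37
ee_pos: [0.603, -0.0167, 0.0502]
orientation: [-3.141, 0.0, 0.32]
wrist_force: [-5.5, -0.7, 6.0]
grip_width: 0.0654
grip_force: 30.0
```

Seated at TCP z of 50 mm with light contact. I release, lift clear and check.

Emit:
{"name": "play_rows", "arguments": {"commands": [[[0,0,0.5],[0,0,0]],[[0,0,0],[0,0,0]],[[0,0,0],[0,0,0]],[[0,0,0],[0,0,0]],[[0,0,0],[0,0,0]]], "grip": 1}}

```text
time: 15.78
ee_pos: [0.6039, -0.0163, 0.0501]
orientation: [3.141, -0.001, 0.321]
wrist_force: [0.5, -0.9, 0.2]
grip_width: 0.0931
grip_force: 0.0
```

Emit:
{"name": "play_rows", "arguments": {"commands": [[[0,0,15],[0,0,0]],[[0,0,30],[0,0,0]],[[0,0,30],[0,0,0]],[[0,0,30],[0,0,0]],[[-15,30,10],[0,0,0]],[[-20,35,0],[0,0,0]],[[-20,35,0],[0,0,0]],[[-20,35,0],[0,0,0]]]}}

```text
time: 16.45
ee_pos: [0.5278, 0.1198, 0.1655]
orientation: [-3.141, -0.001, 0.319]
wrist_force: [1.0, 0.6, -0.7]
grip_width: 0.0938
grip_force: 0.0
```

Emit:
{"name": "play_rows", "arguments": {"commands": [[[-20,35,0],[0,0,0]],[[-10,35,0],[0,0,0]],[[0,20,0],[0,0,0]],[[0,0,0],[0,0,0]],[[0,0,0],[0,0,0]]]}}

```text
time: 16.87
ee_pos: [0.4982, 0.2098, 0.165]
orientation: [3.141, -0.0, 0.324]
wrist_force: [0.6, -1.2, -1.2]
grip_width: 0.0937
grip_force: 0.0
```

Run:
```python
from h import *
I=[]
for n in("scene","top"):
    p,_=env.camera(n);D=np.median([env.camera(n)[1] for _ in range(3)],0);P=cloud(n,D).reshape(-1,3)
    yw=.32;c,s=np.cos(yw),np.sin(yw);q=P-[.6031,-.0172,0];l=np.c_[q[:,0]*c+q[:,1]*s,-q[:,0]*s+q[:,1]*c,q[:,2]]
    for nm,a,b,y0,y1 in(("septab",-.072,-.04,-.009,.009),("oct-",-.031,-.024,-.02,.02),("oct+",.024,.031,-.02,.02),("octL",-.02,.02,.024,.031),("octR",-.02,.02,-.031,-.024),("disctab",.038,.072,-.009,.009)):
        m=(l[:,0]>a)&(l[:,0]<b)&(l[:,1]>y0)&(l[:,1]<y1)&(l[:,2]<.09);print(n,nm,m.sum(),np.percentile(l[m,2],[25,50,75]).round(4) if m.any() else "")
    u,v=map(int,proj(n,(.603,-.017,.04)));I.append(cv2.resize(p[v-32:v+32,u-32:u+32],None,fx=6,fy=6,interpolation=4))
cv2.imwrite("pics/end.png",np.hstack(I));print(env.observe()["time"],env.observe()["ee_pos"])
```

```text
scene septab 84 [0.0084 0.0128 0.0425]
scene oct- 51 [0.039  0.0534 0.0553]
scene oct+ 12 [0.0547 0.0553 0.0558]
scene octL 16 [0.0545 0.0551 0.0557]
scene octR 29 [0.0122 0.0553 0.0559]
scene disctab 40 [0.0549 0.0555 0.056 ]
top septab 68 [0.0089 0.0403 0.0441]
top oct- 29 [0.0534 0.0551 0.0566]
top oct+ 26 [0.0535 0.0552 0.0571]
top octL 28 [0.0533 0.0553 0.0568]
top octR 29 [0.0537 0.056  0.0572]
top disctab 61 [0.054  0.0552 0.0568]
17.2667 [0.49867873 0.20753094 0.16514999]
```

View pics/end.png

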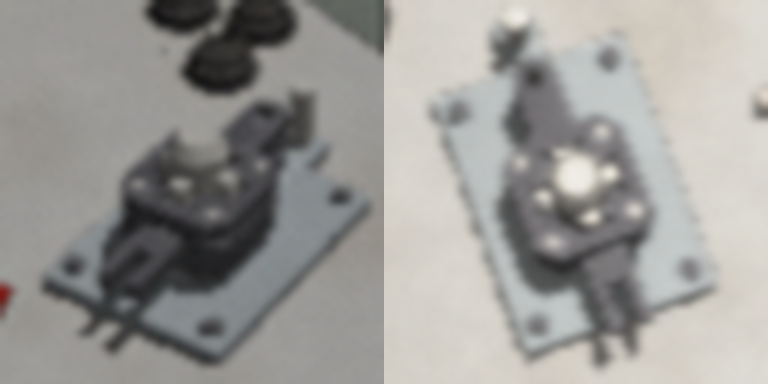

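The picture shows the pack flat on the hub. The round tab is at (535,80), on the post side, and the fork is opposite at (610,300). The top face measures about 55.5 mm all round, against 56 mm expected.

```bash
python3 -c "
from station import env
print(env.job_done())"
```

```text
the job is handed in; nothing more can be done
None
```

The job is handed in after about 17 s of robot time: the separator is home with its fork opposite the first disc's tab, and the loose disc is home on top of it with its tab on the index-post side.

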